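Caliper the sugar bowl

ROBOT

A 6-joint arm with a two-finger parallel gripper is mounted at the origin on the work surface. World frame = base frame: x ahead of the robot, y to its left, z up, the work surface at z = 0. Lengths are in m, angles in rad, forces in N, time in s.
With the tool pointing down it reaches from about 0.35 to 0.975 m from the base axis. Payload 4.9 kg.
Tool frame: the origin (TCP) lies midway between the tips of the shut fingers; the grasp point (between the pads) lies 19 mm behind it (ctrl.hold_point_z is the distance from the TCP to the grasp point, in m); z points along the fingers, y is the line along which they close (so a half turn about z gives the same grasp; the last joint's range is limited). The gripper opens to 85 mm and grips with 20 to 120 N. Pads are 22 mm wide; open, the fingers measure 114 mm over their backs; the gripper's body (76 mm by 85 mm) begins 54 mm behind the grasp point. The pads swing forward as they close: fully open they stand 13 mm farther back than shut.
Start: joints at [-1.421, 0.053, 1.613, -0, 1.476, -0.119], TCP at [0.166, -0.603, 0.231] pointing down, gripper open.
Joint ranges: [-3.01, 3.01], [-1.01, 2.22], [0.06, 2.58], [-1.02, 4.17], [0.09, 2.62], [-3.14, 3.14]. Speed limits (rad/s): [2.57, 2.57, 3.14, 3.14, 3.14, 3.14].

INTERFACE

Orientations are given as a rotation vector (axis times angle).
In Python, from station import status, viewer, finish_job, ctrl gives the robot as it stands.
- The arm moves only by the shell command python3 -m jog 'ROWS' [FORCE]. ROWS is JSON, a list of rows, each a list of 7 numbers: the turn, a rotation vector about the tool's x, y, z each as a share of 5 degrees, from -1 to 1, then the shift along the tool's x, y, z each as a share of 30 mm, from -1 to 1, then the opening, from -1 (shut) to 1 (fully open). A call has 1 to 5 rows; each row shifts and turns the commanded pose from where the row before left it, along the tool's axes as they then stand; what a row does not reach is not made up. A row lasts 1/8 s, in which the tool goes at most 62.5 mm and 10.7 degrees, less where a joint would pass 70% of its speed; a pose out of reach is approached as far as the arm can. A call with a number of a shift or a turn outside -1 to 1 is refused whole. A call with a gripper value outside its range is refused whole. The fingers move at their own pace and stop on an object; FORCE is the grip in N (left out, the last holds). Time passes only in rows, so rows that do not move let the fingers close. It gives the time, the measured TCP pose, the force, the opening and the grip force at its end, in the units of the state.
- status.get_obs(): the state, without advancing time (a new reading comes with each control period).
- viewer.get_image(name): name is "scene" or "top" or "wrist"; returns a dict with "img" (480x640x3 uint8, red, green, blue), "fovy" (degrees; the focal length in pixels is half the picture's height over the tangent of half this angle, whatever the lens; pixels are square), "cx", "cy" (the principal point, pixels), "rvec" (rotation vector, rad) and "tvec" (3), from world to camera coordinates, as OpenCV has them. Camera axes: x right, y down, z forward; pixel columns grow to the right and rows downward; lengths in m; the calibration is good to about 2 mm. The wrist camera is an equidistant fisheye: a pixel r from the principal point sees the ray r / f radians off the axis. A picture is of the moment at which its call begins. There is no depth.
- finish_job(): hands the job in; it is judged then, once.
The state is a dict: "t": time; "q": joint angles; "dq": joint speeds; "effort": joint torques, N m; "tool_pos": TCP position; "tool_rot": TCP orientation; "contact_force": force on the tool from outside, world axes, zero at the start; "wrist_torque": the same for the moment, N m; "opening": finger opening in m; "grip_force": force on a finger pad.
Only numpy, scipy, OpenCV 4.12 (cv2) and the standard library are available. Lean on these libraries where they do the work, as an engineer would, in place of code of your own. Each camera call takes 0.05 s, during which the arm holds its last target. There are 200 camera calls.

TASK

Measure the sugar bowl with the big sliding caliper: lift the caliper by its orange carrying grip, set it flat on the worktop with the bowl standing between its open jaws, and let go of it. Then take it again by the blue thumb fin and slide the jaw shut until the bowl is touched on both sides and the brass spring plate has gone in about half of its 12 mm travel, not right back to its stop, and leave the caliper so, closed on the bowl. Be gentle: keep the bowl upright and within a few centimetres of where it stood, and leave the other things on the worktop alone.

Things in the scene. Friction and masses are not known exactly. Their poses are not given: they have to be found in the camera images.
- caliper: Caliper flat on 4 mm rubber feet, 0.9 kg. Origin on the worktop under its aluminium beam (28 mm wide, x -70 to 150, top 16 mm up). x: along the beam from fixed jaw to slide; z up. Both jaws stick out to +y; the bowl goes between them, centre at about y = 95.
- fixed_jaw: Steel fixed jaw of the caliper, one piece with the beam; its frame coincides with the caliper's. A bar from y = -14 to y = 146, 4 to 34 mm up, 15 mm thick; the measuring face looks to +x and lies at x = -55.
- slide (a joint): Slide of the caliper, m: 0 wide open, grows as it closes (to 0.075). Stiff (about 5 N), stays where left. The brass plate's free face lies at caliper x = 65 mm minus this while unpressed; the steel arm behind it is 14 mm thick, 20 to 34 mm farther out, y up to 134, 6 to 34 mm up.
- thumb_fin (a point): Blue upright thumb fin on the slide, 12 mm (caliper x) by 34 mm (y), 34 to 78 mm up; this point is its middle, 60 mm up, 66 mm farther out than the unpressed plate's face. Pinch across x from above, push towards caliper -x. Black carriage below: 60 mm long, top 34 mm up. Axes as the caliper's.
- carry_grip (a point): Middle of the orange upright carrying tab, at caliper x = 12, y = 22, 60 mm up, near the balance point. Tab 12 mm (caliper x) by 26 mm (y), 16 to 78 mm up: pinch it across x from above. Axes as the caliper's.
- spring_plate (a joint): Brass spring plate in front of the sliding jaw, 6 x 56 x 24 mm, from caliper y = 67 to 123 and 8 to 32 mm up: how far it is pressed in, metres, 0 free to 0.012 against its stop. About 1.6 N moves it, 4 N bottoms it. It shows the measuring force.
- brass_plate: The same brass plate; origin at the middle of its free face projected to the beam's axis at worktop height, axes as the caliper's.
- sugar_bowl: White ceramic sugar bowl with lid, one closed piece, round, 76 mm in diameter up to 50 mm, lid overhanging to 80 mm diameter at 50 to 54 mm, blue knob up to 78 mm; about 0.3 kg; slides easily. Origin at the centre of its underside.
- scraper: Bystander: flat olive-wood scraper, 130 x 36 x 8 mm, lying between the caliper and the bowl, long way along x. (Not listed: a heavy steamer pot, its basket and a jar, up to 100 mm high, stand fast along the back, beyond x = 730 mm.)
- teal_lid: Bystander: teal silicone lid, 130 mm across, 30 mm high with its knob, to the left.
- tongs: Bystander: steel tongs, 250 mm long, 16 mm high, lying far to the right.
Things that resemble listed ones, but are neither listed nor needed, are in the scene too. There is more than one size of the sugar_bowl; the job needs the middle-sized.

How it is judged:
By the outcome, as a careful person would: the job done as asked, in the order asked, and still so for the second after the job is handed in, with the robot touching nothing.
It also fails if it takes over 58 s, if anything falls off the work surface, if the arm or the gripper's body presses on something with over 40 N, if the wrist force passes 120 N, or if a joint passes its speed limit or range.

## Working session

There is one attempt and no reset: what is moved stays moved. The work goes in short steps, Python scripts to look and compute and a shell command to move; the robot and the scene stay as the last step left them, time stands still between calls to the robot, and variables do not carry over. Pictures are saved under pics/ and viewed, at most 14 in all, crops included, and the job is handed in when it is done.

```bash
ls; mkdir -p pics
cat > h.py <<'E'
import numpy as np, cv2
from scipy.spatial.transform import Rotation as R
from station import status, viewer, finish_job, ctrl
def cam(n, save=None):
    d=viewer.get_image(n)
    if save:
        cv2.imwrite(f'pics/{save}.png', d['img'][:,:,::-1])
        np.savez(f'pics/{save}.npz', **{k:v for k,v in d.items()})
    return d
def load(s): return {k:v for k,v in np.load(f'pics/{s}.npz').items()}
def ray(d,u,v,fish=False):
    f=240/np.tan(np.radians(d['fovy'])/2); x=(u-d['cx']); y=(v-d['cy'])
    if fish:
        r=np.hypot(x,y); th=r/f; c=np.array([np.sin(th)*x/r,np.sin(th)*y/r,np.cos(th)])
    else: c=np.array([x/f,y/f,1])
    M=R.from_rotvec(d['rvec']).as_matrix(); return -M.T@d['tvec'], M.T@c
def at(d,u,v,z,fish=False):
    o,r=ray(d,u,v,fish); return o+r*(z-o[2])/r[2]
def proj(d,p):
    f=240/np.tan(np.radians(d['fovy'])/2)
    c=R.from_rotvec(d['rvec']).as_matrix()@np.array(p)+d['tvec']; return c[:2]/c[2]*f+[d['cx'],d['cy']]
E
python3 - <<'E'
from h import *
for n in('top','scene'):
    d=cam(n,n+'0'); print(n,d['img'].shape,d['fovy'],ray(d,320,240))
o=status.get_obs(); print(o); print(ctrl.hold_point_z)
E
```

```text
pics
top (480, 640, 3) 49.081253970988115 (array([0.25823699, 0.00460642, 1.5758961 ]), array([ 0.14312728, -0.00822146, -0.98967912]))
scene (480, 640, 3) 44.09709544064251 (array([ 1.42095986, -0.0031707 ,  1.37478353]), array([-0.58561738, -0.00758454, -0.81059144]))
{'t': 0.1, 'q': array([-1.42097877e+00,  5.33142771e-02,  1.61416858e+00,  2.27983205e-05,
        1.47602017e+00, -1.18983478e-01]), 'dq': array([ 0.00197286, -0.00094502, -0.00453765, -0.00208545, -0.00080877,
       -0.0006879 ]), 'effort': array([-6.65273292e-04, -3.94902778e+01, -3.71362495e+01, -1.26393998e-04,
        3.89614303e-03, -7.84094624e-06]), 'tool_pos': array([ 0.16591512, -0.60198053,  0.23016434]), 'tool_rot': array([-3.11136845e+00, -4.20702278e-01,  1.06120485e-05]), 'contact_force': array([-0.6397484 , -0.97570332, -0.64024338]), 'wrist_torque': array([ 0.00726101,  0.04661399, -0.00110592]), 'grip_force': 0.0, 'opening': 0.08544426744608982}
0.0187
```

View pics/top0.png

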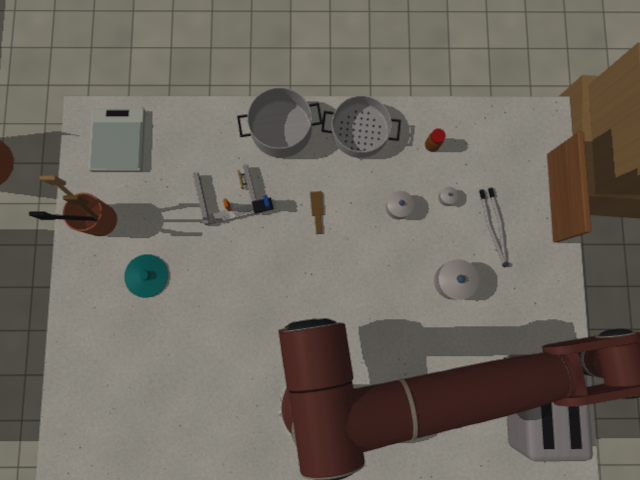

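View pics/scene0.png

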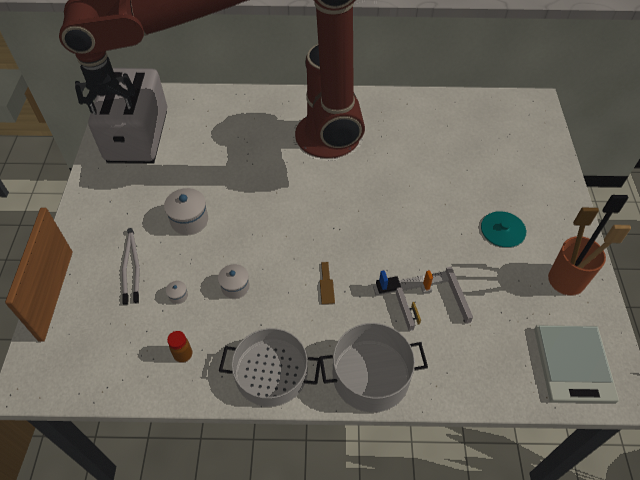

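The pictures show the caliper around top (230,195), with its jaws pointing towards world +x: orange grip (227,204), blue fin (267,203). The three bowls are at (401,204), (449,197) and (459,279), so the middle-sized one is at (401,204). The scraper is at (317,212).

Run:
```python
from h import *
t=cv2.imread('pics/top0.png'); s=cv2.imread('pics/scene0.png')
a=cv2.resize(t[155:235,180:280],(800,600)[0:1]+(640,),interpolation=cv2.INTER_CUBIC)[:,:]
A=cv2.resize(t[160:230,185:285],None,fx=4,fy=4,interpolation=cv2.INTER_CUBIC)
B=cv2.resize(s[255:330,375:475],None,fx=4,fy=4,interpolation=cv2.INTER_CUBIC)
C=cv2.resize(t[170:240,370:470],None,fx=4,fy=4,interpolation=cv2.INTER_CUBIC)
D=cv2.resize(s[250:325,160:260],None,fx=4,fy=4,interpolation=cv2.INTER_CUBIC)
cv2.imwrite('pics/c1.png',np.vstack([np.hstack([A,C]),np.hstack([B,D])]))
def cen(d,box,lo,hi):
    u0,u1,v0,v1=box; h=cv2.cvtColor(d['img'],cv2.COLOR_RGB2HSV)[v0:v1,u0:u1]
    m=cv2.inRange(h,lo,hi); v,u=np.nonzero(m); return u.mean()+u0,v.mean()+v0,len(u)
T,S=load('top0'),load('scene0')
blue=((100,120,60),(130,255,255)); org=((5,150,120),(16,255,255))
for nm,col,bt,bs,z in (('fin',blue,(255,285,190,215),(370,395,265,290),.06),('grip',org,(220,240,195,213),(420,440,265,295),.055),('knob',blue,(390,412,195,212),(224,246,262,280),.07),('big',blue,(450,470,270,290),(170,195,190,210),.08)):
    p,q=cen(T,bt,*col),cen(S,bs,*col)
    o1,r1=ray(T,*p[:2]);o2,r2=ray(S,*q[:2])
    k=np.linalg.lstsq(np.c_[r1,-r2],o2-o1,rcond=None)[0]
    a,b=o1+k[0]*r1,o2+k[1]*r2
    print(nm,p,q,(a+b)/2,np.linalg.norm(a-b))
```

```text
fin (np.float64(265.8125), np.float64(200.77083333333334), 48) (np.float64(383.5943396226415), np.float64(280.04716981132077), 106) [0.59497852 0.15247796 0.05677429] 0.0015788078924002342
grip (np.float64(224.8235294117647), np.float64(202.41176470588235), 17) (np.float64(429.5833333333333), np.float64(274.3333333333333), 24) [0.58625542 0.27053362 0.07425548] 0.0025575678972361887
 ** On entry to DLASCL parameter number  4 had an illegal value
 ** On entry to DLASCL parameter number  4 had an illegal value
 ** On entry to DLASCL parameter number  4 had an illegal value
 ** On entry to DLASCL parameter number  4 had an illegal value
 ** On entry to DLASCL parameter number  5 had an illegal value
 ** On entry to DLASCL parameter number  4 had an illegal value<stdin>:11: RuntimeWarning: Mean of empty slice.
  ret = ret.dtype.type(ret / rcount)
Traceback (most recent call last):
numpy.linalg.LinAlgError: SVD did not converge in Linear Least Squares
```

View pics/c1.png

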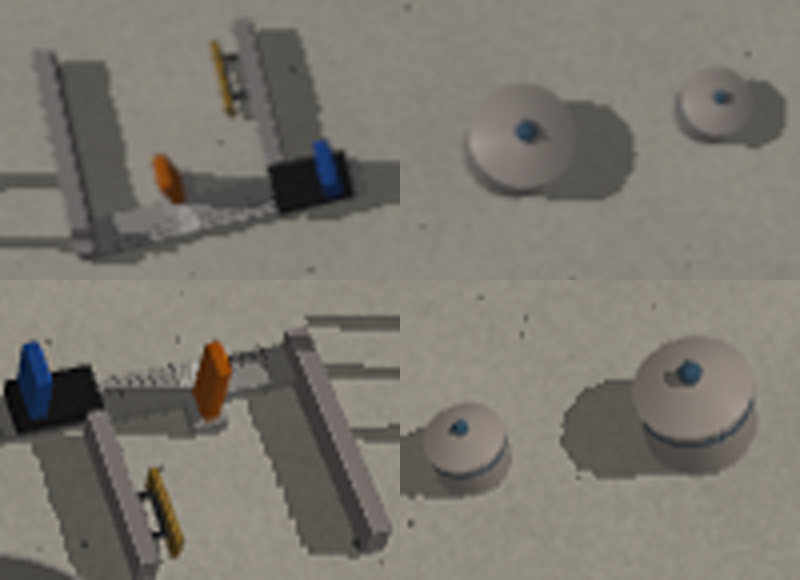

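The crop shows the jaw ends, orange tab, blue fin and knobs clearly. I'll fit the caliper pose to those corners and triangulate the bowl's knob.

```bash
cat >> h.py <<'E'
from scipy.optimize import least_squares
def fit(obs,x0,nvar=3):
    def f(p):
        M=R.from_euler('z',p[2]).as_matrix()
        return np.concatenate([proj(d,M@(np.array(c)/1e3)+[p[0],p[1],0])-uv for d,c,uv in obs])
    r=least_squares(f,x0,loss='soft_l1'); return r.x,f(r.x).reshape(-1,2)
def tri(d1,p,d2,q):
    o1,r1=ray(d1,*p);o2,r2=ray(d2,*q)
    k=np.linalg.lstsq(np.c_[r1,-r2],o2-o1,rcond=None)[0]
    a,b=o1+k[0]*r1,o2+k[1]*r2; return (a+b)/2,np.linalg.norm(a-b)
E
python3 - <<'E'
from h import *
T,S=load('top0'),load('scene0')
A=lambda u,v:(185+u/4-.4,160+v/4-.4); B=lambda u,v:(375+u/4-.4,255+(v-280)/4-.4)
obs=[(T,(-55,146,34),A(60,53)),(T,(-70,146,34),A(36,50)),(T,(85,134,34),A(235,20)),(T,(99,134,34),A(257,22)),
(T,(12,22,47),A(168,178)),(S,(12,22,78),B(215,347)),(S,(-55,146,34),B(358,545)),(S,(-70,146,34),B(386,533)),(S,(-70,-14,34),B(308,332)),(T,(59,95,20),A(222,78))]
p,res=fit(obs,[.56,.3,-1.6]);print(p,np.degrees(p[2]));print(res.round(2))
M=R.from_euler('z',p[2]).as_matrix()
for n,c in(('grip',(12,22,60)),('fin',(131,0,60)),('mid',(5,95,0))):print(n,M@(np.array(c)/1e3)+[p[0],p[1],0])
print('knob',tri(T,(401.6,202.3),S,(232.2,272.7)))
E
```

```text
[ 0.5617992   0.27556631 -1.37027876] -78.51118988999085
[[-1.24 -2.56]
 [-0.15 -0.85]
 [ 1.43  0.55]
 [ 0.48 -0.84]
 [ 0.15  0.41]
 [ 0.04  2.05]
 [ 0.84 -1.87]
 [-0.55  0.19]
 [-0.37 -1.07]
 [-0.82  1.19]]
grip [0.58574852 0.26818863 0.06      ]
fin [0.58789133 0.14719107 0.06      ]
mid [0.65589163 0.28958826 0.        ]
knob (array([ 0.58750062, -0.24498248,  0.06955178]), np.float64(0.0044346589594592666))
```

```bash
cat >> h.py <<'E'
def plan(pos,yaw=None):
    """tool-axis shift (units of 30 mm) to pos, after turning so that tool y points at world yaw (deg)"""
    o=status.get_obs(); Rt=R.from_rotvec(o['tool_rot']); y=Rt.as_matrix()[:,1]; y0=np.degrees(np.arctan2(y[1],y[0]))
    if yaw is not None:
        dz=-(yaw-y0); print('turn tool z shares',round(dz/5,2)); 
        x_=np.r_[-np.sin(np.radians(yaw)),np.cos(np.radians(yaw)),0]; yy=np.r_[np.cos(np.radians(yaw)),np.sin(np.radians(yaw)),0]
        D=np.array(pos)-o['tool_pos']; s=np.r_[x_@D,yy@D,-D[2]]
    else: s=Rt.inv().apply(np.array(pos)-o['tool_pos'])
    print('t',o['t'],'pos',o['tool_pos'].round(4),'yaw',y0.round(2),'tilt',np.degrees(np.arccos(-Rt.as_matrix()[2,2])).round(2),'F',o['contact_force'].round(1),'open',round(o['opening'],4),'grip',round(o['grip_force'],1))
    print('shift/30mm',(s/.03).round(2))
E
python3 - <<'E'
from h import *
plan([.586,.268,.16],-78.5); plan([.52,-.245,.23],-78.5)
E
python3 -m jog '[[0,0,0.78,0,0,0,1]]'
```

```text
turn tool z shares 0.78
t 0.1 pos [ 0.1659 -0.602   0.2302] yaw -74.6 tilt 0.11 F [-0.6 -1.  -0.6] open 0.0854 grip 0.0
shift/30mm [ 19.5  -25.63   2.34]
turn tool z shares 0.78
t 0.1 pos [ 0.1659 -0.602   0.2302] yaw -74.6 tilt 0.11 F [-0.6 -1.  -0.6] open 0.0854 grip 0.0
shift/30mm [ 1.394e+01 -9.310e+00  1.000e-02]
t: 0.22
tool_pos: [0.1659, -0.6022, 0.2305]
tool_rot: [-3.125, -0.312, 0.0]
contact_force: [-0.7, -0.1, -0.2]
opening: 0.0856
grip_force: 0.0
```

```bash
python3 -m jog '[[0,0,0,1,-0.7,0,1],[0,0,0,1,-0.7,0,1],[0,0,0,1,-0.7,0,1],[0,0,0,1,-0.7,0,1],[0,0,0,1,-0.7,0,1]]' >/dev/null
python3 -m jog '[[0,0,0,1,-0.7,0,1],[0,0,0,1,-0.7,0,1],[0,0,0,1,-0.7,0,1],[0,0,0,1,-0.7,0,1],[0,0,0,1,-0.7,0,1]]' >/dev/null
python3 -m jog '[[0,0,0,1,-0.7,0,1],[0,0,0,1,-0.7,0,1],[0,0,0,1,-0.7,0,1],[0,0,0,0.5,-0.5,0,1],[0,0,0,0,0,0,1]]'
python3 - <<'E'
from h import *
cam('wrist','w1'); plan([.586,.268,.14])
E
```

```text
t: 2.1
tool_pos: [0.5057, -0.2384, 0.2307]
tool_rot: [-3.125, -0.318, 0.001]
contact_force: [-0.8, -0.0, 0.5]
opening: 0.0852
grip_force: 0.0
t 2.15 pos [ 0.5053 -0.2392  0.2308] yaw -78.43 tilt 0.06 F [-0.4 -0.6 -0.4] open 0.0853 grip 0.0
shift/30mm [  6.03 -16.02   3.03]
```

View pics/w1.png

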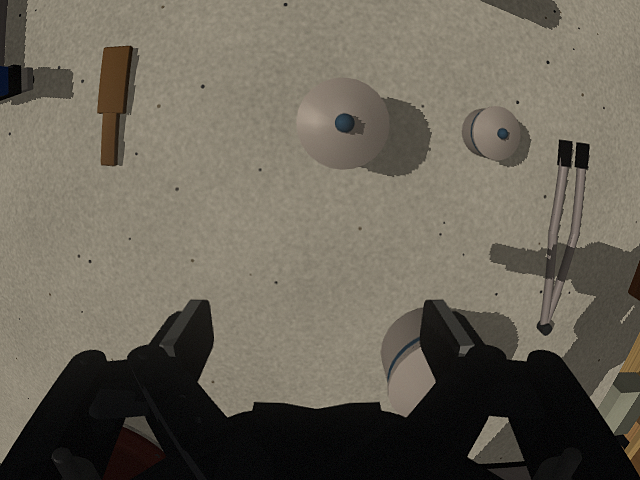

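The wrist picture shows the middle bowl nearly from above: lid outline centred at about (342,123), knob at (345,122). The scraper is at left, x 98–132, y 46–165.

```bash
python3 - <<'E'
from h import *
W=load('w1'); 
L=[at(W,u,v,.052,True) for u,v in((296,123),(389.5,123),(342,77),(342,169.5))]
print('lid',((L[0]+L[1])/2).round(4),((L[2]+L[3])/2).round(4),np.linalg.norm(L[0]-L[1]),np.linalg.norm(L[2]-L[3]))
print('knob',at(W,345,122.5,.073,True).round(4),'cam',ray(W,300,300,True)[0])
for c in((105,47),(132,47),(101,165),(118,164)):print('scr',at(W,*c,.008,True).round(3))
E
python3 -m jog '[[0,0,0,0.5,-1,0,1],[0,0,0,0.5,-1,0,1],[0,0,0,0.5,-1,0,1],[0,0,0,0.5,-1,0,1],[0,0,0,0.5,-1,0,1]]' >/dev/null
python3 -m jog '[[0,0,0,0.2,-1,0,1],[0,0,0,0.2,-1,0,1],[0,0,0,0.1,-1,0,1],[0,0,0,0,-1,0,1],[0,0,0,0,-1,0,1]]' >/dev/null
python3 -m jog '[[0,0,0,0,-1,0,1],[0,0,0,0,-1,0,1],[0,0,0,0,-1,0,1],[0,0,0,0,-1,0,1],[0,0,0,0,-1,0,1]]' >/dev/null
python3 -m jog '[[0,0,0,0,-1,0,1],[0,0,0,0,0,0,1]]'
python3 - <<'E'
from h import *
cam('wrist','w2'); plan([.586,.268,.14])
E
```

```text
lid [ 0.5887 -0.2446  0.052 ] [ 0.5879 -0.2439  0.052 ] 0.08036846328175334 0.08056754937457332
knob [ 0.5882 -0.2447  0.073 ] cam [ 0.57678158 -0.22381068  0.37340245]
scr [0.636 0.022 0.008]
scr [ 0.637 -0.014  0.008]
scr [0.505 0.004 0.008]
scr [ 0.509 -0.019  0.008]
t: 4.28
tool_pos: [0.4977, 0.249, 0.231]
tool_rot: [3.125, 0.317, -0.001]
contact_force: [-0.6, -1.0, 0.6]
opening: 0.0854
grip_force: 0.0
t 4.325 pos [0.498  0.2482 0.2311] yaw -78.48 tilt 0.05 F [-0.7  0.5 -0.5] open 0.0851 grip 0.0
shift/30mm [ 3.01 -0.06  3.03]
```

View pics/w2.png

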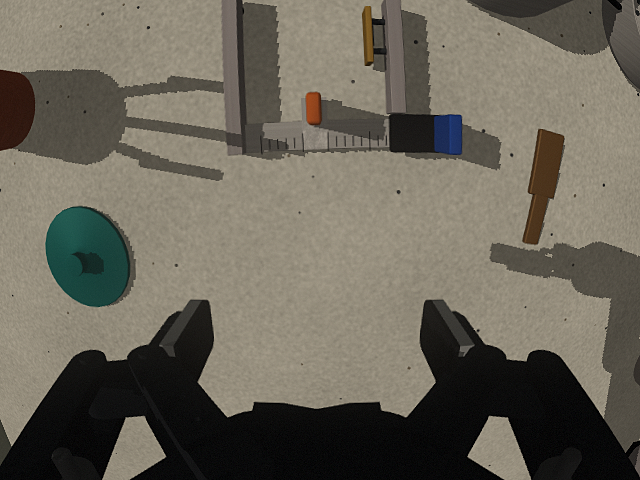

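The wrist picture shows the caliper almost square in view: orange tab top around (314,107), fixed jaw inner edge (243,150), carriage and blue fin at (389–462, 114–154). I'll refit from here.

Run:
```python
from h import *
W=load('w2')
P=lambda u,v,z:at(W,u,v,z,True)
a,b=P(240,0,.034),P(245,154,.034); d=a-b; print('jaw inner edge',a,b,'dir',np.degrees(np.arctan2(d[1],d[0]))-90)
a2,b2=P(224,0,.034),P(228.5,155,.034); print('jaw outer',a2,b2)
for u,v in((307,93),(321,93)):print('tab far top',P(u,v,.078))
for u,v in((307,122),(321,122)):print('tab near top',P(u,v,.078))
for u,v in((385,10),(399,10),(389.5,113)): print('arm',P(u,v,.034))
a,b=P(368,8,.032),P(373,64,.032);print('plate right edge',a,b)
print('fin', [P(u,v,.078).round(4) for u,v in((462,115),(462,153))])
```

```text
jaw inner edge [0.68038348 0.35793462 0.034     ] [0.53599222 0.32357805 0.034     ] dir -76.61587629824474
jaw outer [0.67883852 0.37324777 0.034     ] [0.53243828 0.33886589 0.034     ]
tab far top [0.59707582 0.27661943 0.078     ]
tab far top [0.59924218 0.2659195  0.078     ]
tab near top [0.5743458  0.27201288 0.078     ]
tab near top [0.57652444 0.26126698 0.078     ]
arm [0.69622672 0.22521718 0.034     ]
arm [0.69999508 0.21249662 0.034     ]
arm [0.59968094 0.20177943 0.034     ]
plate right edge [0.69475207 0.2407272  0.032     ] [0.64133749 0.22569412 0.032     ]
fin [array([0.6104, 0.1496, 0.078 ]), array([0.5794, 0.1419, 0.078 ])]
```

Run:
```python
from h import *
plan([.587,.268,.041],-77.2)
```

```text
turn tool z shares -0.26
t 4.325 pos [0.498  0.2482 0.2311] yaw -78.48 tilt 0.05 F [-0.7  0.5 -0.5] open 0.0851 grip 0.0
shift/30mm [3.04 0.01 6.34]
```

```bash
python3 -m jog '[[0,0,-0.26,0,0,0,1],[0,0,0,1,0,0.3,1],[0,0,0,1,0,0.5,1],[0,0,0,1,0,0.5,1],[0,0,0,0.04,0,1,1]]' >/dev/null
python3 -m jog '[[0,0,0,0,0,1,1],[0,0,0,0,0,1,1],[0,0,0,0,0,1,1],[0,0,0,0,0,1,1],[0,0,0,0,0,0,1]]'
python3 -c "
from h import *
plan([.587,.268,.041],-77.2)"
```

```text
t: 5.58
tool_pos: [0.5848, 0.2669, 0.039]
tool_rot: [3.121, 0.349, -0.01]
contact_force: [-0.8, 1.2, 0.0]
opening: 0.0857
grip_force: 0.0
turn tool z shares -0.01
t 5.575 pos [0.5848 0.2669 0.039 ] yaw -77.25 tilt 0.38 F [-0.8  1.2  0. ] open 0.0857 grip 0.0
shift/30mm [ 0.08 -0.02 -0.07]
```

```bash
python3 -m jog '[[0,0,0,0.08,0,-0.07,1],[0,0,0,0,0,0,0],[0,0,0,0,0,0,-0.6],[0,0,0,0,0,0,-1],[0,0,0,0,0,0,-1]]' 70
python3 -m jog '[[0,0,0,0,0,0,-1],[0,0,0,0,0,0,-1],[0,0,0,0,0,0,-1]]'
python3 -m jog '[[0,0,0,0,0,-0.3,-1],[0,0,0,0,0,-0.7,-1],[0,0,0,0,0,-1,-1],[0,0,0,0,0,-1,-1],[0,0,0,0,0,-1,-1]]'
python3 -m jog '[[0,0,0,0,0,-1,-1],[0,0,0,0,0,0,-1],[0,0,0,0,0,0,-1]]'
python3 - <<'E'
from h import *
cam('wrist','w3');cam('scene','s3'); plan([.587,.268,.18],-90)
a=load('w3')['img'][:,:,::-1]; b=cv2.resize(load('s3')['img'][180:360,340:520,::-1],(480,480))
cv2.imwrite('pics/c3.png',cv2.resize(np.hstack([a,b]),(800,343)))
E
```

```text
t: 6.2
tool_pos: [0.5891, 0.2699, 0.0446]
tool_rot: [-3.121, -0.35, -0.0]
contact_force: [-4.9, 20.6, 5.6]
opening: 0.0122
grip_force: 10.3
t: 6.58
tool_pos: [0.5892, 0.27, 0.0448]
tool_rot: [-3.121, -0.351, -0.0]
contact_force: [-1.4, 3.2, 3.7]
opening: 0.011
grip_force: 69.5
t: 7.2
tool_pos: [0.5887, 0.2689, 0.1653]
tool_rot: [3.121, 0.349, -0.002]
contact_force: [0.5, 0.5, -8.4]
opening: 0.0109
grip_force: 68.3
t: 7.58
tool_pos: [0.5883, 0.269, 0.1928]
tool_rot: [3.121, 0.35, -0.004]
contact_force: [-0.5, -0.2, -9.6]
opening: 0.0113
grip_force: 68.6
turn tool z shares 2.56
t 7.675 pos [0.5878 0.2689 0.1915] yaw -77.21 tilt 0.27 F [ 0.4  0.4 -9.9] open 0.011 grip 68.6
shift/30mm [-0.03  0.03  0.38]
```

View pics/c3.png

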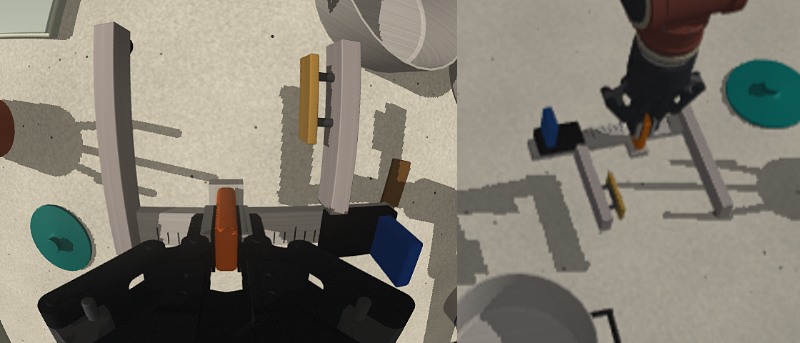

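The grasp holds: the caliper hangs level at the tab (c3, 225,215). In this yaw the sliding arm would land on the small bowl beside the target, so I'll check clearances against yaw.

Run:
```python
from h import *
W=load('w1'); T=load('top0')
small=at(W,498,133,.045,True)[:2]; print('small',small, 'small edges',at(W,521,133,.035,True)[:2],at(W,474,133,.035,True)[:2])
big=tri(T,(460.5,278.5),load('scene0'),(183,198))[0]; print('big knob',big, [at(T,u,279,.06)[:2] for u in(438,480)])
print('tongs',[at(W,u,v,.01,True)[:2].round(3) for u,v in((562,142),(545,330))])
print('jar',at(T,435,150,0),'pot',at(T,362,155,0),at(T,280,155,0), 'q',status.get_obs()['q'].round(2))
b=np.array([.588,-.2445])
# rects in caliper frame, slide open
rects=[(-70,150,-14,14),(-70,-55,-14,146),(85,99,0,134),(100,161,-20,20),(59,85,67,123)]
obst={'small':(small,.027),'big':(big[:2],.055)}
scr=np.array([[.636,.022],[.637,-.014],[.505,.004],[.509,-.019]])
for yaw in range(-200,-60,10):
    M=R.from_euler('z',yaw,degrees=True).as_matrix()[:2,:2]; o=b-M@[-.009,.095]; out=[]
    for n,(c,r) in obst.items():
        l=M.T@(c-o)*1e3; out.append(min(np.hypot(max(x0-l[0],0,l[0]-x1),max(y0-l[1],0,l[1]-y1)) for x0,x1,y0,y1 in rects)-r*1e3)
    L=[(M.T@(s-o)*1e3) for s in scr]
    out.append(min(np.hypot(max(x0-l[0],0,l[0]-x1),max(y0-l[1],0,l[1]-y1)) for x0,x1,y0,y1 in rects for l in L))
    print(yaw,np.round(out),'grip',(o+M@[.012,.022]).round(3),'fin',(o+M@[.131,0]).round(3),'jaw tip',(o+M@[-.07,.146]).round(3))
```

```text
small [ 0.6173679  -0.39058001] small edges [ 0.62654018 -0.42167778] [ 0.61110875 -0.3701374 ]
big knob [ 0.36207516 -0.40134956  0.09940164] [array([ 0.36355127, -0.3485377 ]), array([ 0.36342889, -0.47011691])]
tongs [array([ 0.638, -0.494]), array([ 0.408, -0.565])]
jar [ 0.76920243 -0.36708327  0.        ] pot [ 7.52855066e-01 -1.39362203e-01  2.22044605e-16] [ 7.52602415e-01  1.15183366e-01 -2.22044605e-16] q [ 0.31  0.13  1.6  -0.    1.42  1.66]
-200 [ 51. 137.  70.] grip [ 0.593 -0.169] fin [ 0.489 -0.107] jaw tip [ 0.628 -0.313]
-190 [ 61. 123.  93.] grip [ 0.58  -0.169] fin [ 0.467 -0.127] jaw tip [ 0.639 -0.305]
-180 [ 70. 112. 115.] grip [ 0.567 -0.172] fin [ 0.448 -0.15 ] jaw tip [ 0.649 -0.296]
-170 [ 80. 106. 113.] grip [ 0.555 -0.176] fin [ 0.434 -0.175] jaw tip [ 0.657 -0.284]
-160 [ 91. 106. 111.] grip [ 0.543 -0.183] fin [ 0.424 -0.203] jaw tip [ 0.663 -0.272]
-150 [ 85.  88. 117.] grip [ 0.533 -0.192] fin [ 0.419 -0.232] jaw tip [ 0.666 -0.258]
-140 [ 68.  60. 117.] grip [ 0.525 -0.202] fin [ 0.42  -0.262] jaw tip [ 0.668 -0.244]
-130 [ 50.  40. 114.] grip [ 0.519 -0.214] fin [ 0.425 -0.291] jaw tip [ 0.666 -0.231]
-120 [ 33.  24. 119.] grip [ 0.514 -0.226] fin [ 0.436 -0.318] jaw tip [ 0.663 -0.217]
-110 [ 16.  15. 131.] grip [ 0.512 -0.239] fin [ 0.451 -0.344] jaw tip [ 0.657 -0.205]
-100 [  7.  29. 148.] grip [ 0.512 -0.253] fin [ 0.47  -0.366] jaw tip [ 0.649 -0.193]
-90 [ 11.  56. 164.] grip [ 0.515 -0.266] fin [ 0.493 -0.384] jaw tip [ 0.639 -0.183]
-80 [ 14.  80. 162.] grip [ 0.52  -0.278] fin [ 0.519 -0.399] jaw tip [ 0.628 -0.176]
-70 [ 12. 101. 157.] grip [ 0.527 -0.289] fin [ 0.547 -0.409] jaw tip [ 0.615 -0.17 ]
```

The small bowl would leave only about 14 mm. Yaw −150° leaves over 80 mm all round, so I'll use that: grip target about (.533, −.192).

```bash
python3 -m jog '[[0,0,0,-0.1,0.4,0,-1],[0,0,0,-0.2,0.8,0,-1],[0,0,0,-0.2,0.9,0,-1],[0,0,0,-0.2,0.9,0,-1],[0,0,0,-0.2,0.9,0,-1]]' >/dev/null
python3 -m jog '[[0,0,0,-0.2,0.9,0,-1],[0,0,0,-0.2,0.9,0,-1],[0,0,0,-0.2,0.9,0,-1],[0,0,0,-0.2,0.9,0,-1],[0,0,0,-0.2,0.9,0,-1]]' >/dev/null
python3 -m jog '[[0,0,0.3,-0.2,0.9,0,-1],[0,0,0.6,-0.2,0.8,0,-1],[0,0,0.75,-0.2,0.6,0,-1],[0,0,0.75,-0.1,0.3,0,-1],[0,0,0.75,0,0,0,-1]]' >/dev/null
python3 -m jog '[[0,0,0.75,0,0,0,-1],[0,0,0.75,0,0,0,-1],[0,0,0.75,0,0,0,-1],[0,0,0.75,0,0,0,-1],[0,0,0.75,0,0,0,-1]]' >/dev/null
python3 -m jog '[[0,0,0.75,0,0,0,-1],[0,0,0.75,0,0,0,-1],[0,0,0.75,0,0,0,-1],[0,0,0.75,0,0,0,-1],[0,0,0.75,0,0,0,-1]]' >/dev/null
python3 -m jog '[[0,0,0.75,0,0,0,-1],[0,0,0.75,0,0,0,-1],[0,0,0.6,0,0,0,-1],[0,0,0,0,0,0,-1]]'
python3 - <<'E'
from h import *
plan([.533,-.192,.12],-150)
E
```

```text
t: 11.3
tool_pos: [0.5823, -0.0697, 0.1943]
tool_rot: [2.836, -1.352, -0.0]
contact_force: [-0.4, -0.1, -7.6]
opening: 0.0111
grip_force: 68.6
turn tool z shares 1.8
t 11.3 pos [ 0.5823 -0.0697  0.1943] yaw -140.99 tilt 0.02 F [-0.4 -0.1 -7.6] open 0.0111 grip 68.6
shift/30mm [2.71 3.46 2.48]
```

```bash
python3 -m jog '[[0,0,0.9,0,0,0,-1],[0,0,0.9,0,0,0,-1],[0,0,0,0.5,0.7,0,-1],[0,0,0,0.6,0.8,0,-1],[0,0,0,0.6,0.8,0,-1]]' >/dev/null
python3 -m jog '[[0,0,0,0.6,0.8,0,-1],[0,0,0,0.4,0.36,0,-1],[0,0,0,0,0,0,-1],[0,0,0,0,0,0,-1]]'
python3 - <<'E'
from h import *
plan([.533,-.192,.045],-150)
cam('wrist','w4');cam('top','t4')
a=load('w4')['img'][:,:,::-1]; cv2.imwrite('pics/c4.png',a)
E
```

```text
t: 12.42
tool_pos: [0.5338, -0.1906, 0.1944]
tool_rot: [-2.721, 1.568, 0.0]
contact_force: [-0.8, 1.0, -7.9]
opening: 0.0108
grip_force: 69.0
turn tool z shares 0.02
t 12.425 pos [ 0.5338 -0.1906  0.1944] yaw -149.92 tilt 0.05 F [-0.8  1.  -7.9] open 0.0108 grip 69.0
shift/30mm [0.03 0.05 4.98]
```

View pics/c4.png

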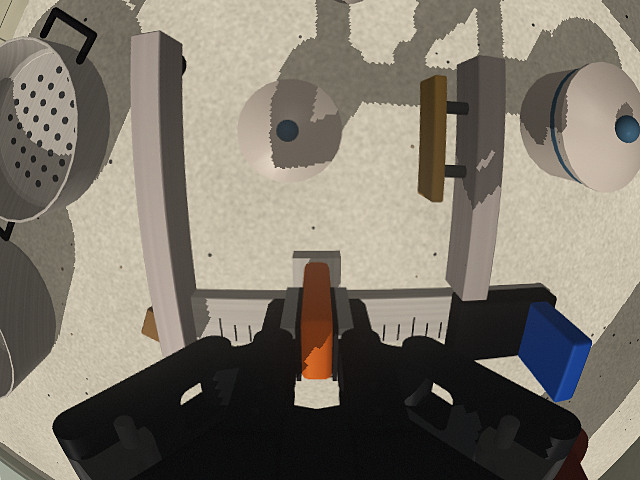

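Run:
```python
from h import *
W=load('w4'); dz=.1496
P=lambda u,v,z:at(W,u,v,z/1e3+dz,True)
o=status.get_obs(); t=o['tool_pos']; Rt=R.from_rotvec(o['tool_rot']).as_matrix()
def loc(p): d=p-t; return np.r_[d@Rt[:,1],d@Rt[:,0]]*1e3   # caliper x,y rel. to tool (expect grip 12,22)
for n,u,v,z in(('jaw in bot far',182,70,4),('jaw in bot near',197,330,4),('jaw out top far',131,34,34),('jaw out top near',158,350,34),('arm outer top far',504,58,34),('arm outer top near',487,298,34),('plate face bot?',420,78,32),('plate',419,195,32)):
    print(n,loc(P(u,v,z))+[12,22])
b=np.array([.588,-.2445,0]); print('bowl in caliper (tool est.)',loc(b)+[12,22], 'pixel check', loc(at(W,287,131,.073,True))+[12,22])
g=cv2.cvtColor(W['img'],cv2.COLOR_RGB2GRAY)
for v in(60,150,250): print(v,g[v,120:215:2])
```

```text
jaw in bot far [-55.13684493 129.31814483]
jaw in bot near [-58.0322443  -15.78351132]
jaw out top far [-69.40397107 143.98443565]
jaw out top near [-70.85184099 -11.67484655]
arm outer top far [ 95.59256963 132.4490465 ]
arm outer top near [96.78934728 18.56243217]
plate face bot? [ 56.20206259 119.04569316]
plate [57.16732385 68.38643106]
bowl in caliper (tool est.) [-7.69690858 96.09649883] pixel check [-7.90558031 95.35249123]
60 [112 110 109 110 111 122 148 148 147 148 150 153 155 153 151 150 152 153
 154 125  64  65  66  62  62  61  65  62  62  63  65  35   0 218 190 194
 194 192 187 191 187 187 190 194 194 194 193 196]
150 [183 189 187 185 188 192 183 153 158 155 156 161 161 159 161 159 159 161
 160 162 122  70  71  72  70  74  72  72  73  72  72  65 182 197 187 190
 186 192 190 188 193 197 187 180 185 185 196 198]
250 [188 193 181 187 187 195 203 203 195 191 197 197 163 164 163 170 173 167
 164 167 170 167 170 168 164  90  73  74  74  75  71  76  76  72  76  62
 170 190 187 192 191 196 194 185 189 196 190 187]
```

The measurements agree with the tool estimate to 1–2 mm. The bowl sits at caliper (−8, 95), 9 mm from the fixed jaw. Lowering now.

```bash
python3 -m jog '[[0,0,0,0,0,0.7,-1],[0,0,0,0,0,0.8,-1],[0,0,0,0,0,0.8,-1],[0,0,0,0,0,0.8,-1],[0,0,0,0,0,0.7,-1]]' 
python3 -m jog '[[0,0,0,0,0,0.5,-1],[0,0,0,0,0,0.3,-1],[0,0,0,0,0,0.15,-1],[0,0,0,0,0,0.1,-1],[0,0,0,0,0,0,-1]]'
python3 -m jog '[[0,0,0,0,0,0.07,-1],[0,0,0,0,0,0.03,-1],[0,0,0,0,0,0,-1]]'
```

```text
t: 13.15
tool_pos: [0.5325, -0.1902, 0.0775]
tool_rot: [2.722, -1.569, -0.004]
contact_force: [-0.0, -0.5, -9.2]
opening: 0.0106
grip_force: 69.0
t: 13.78
tool_pos: [0.5338, -0.1914, 0.0494]
tool_rot: [-2.721, 1.57, -0.001]
contact_force: [-0.2, 0.0, -9.3]
opening: 0.0109
grip_force: 69.1
t: 14.15
tool_pos: [0.5334, -0.1912, 0.0459]
tool_rot: [2.721, -1.57, -0.0]
contact_force: [-0.6, -0.0, -9.0]
opening: 0.0108
grip_force: 69.2
```

```bash
python3 -m jog '[[0,0,0,0,0,0.03,-1],[0,0,0,0,0,0.02,-1],[0,0,0,0,0,0,-1]]'
python3 -m jog '[[0,0,0,0,0,0.02,-1],[0,0,0,0,0,0.02,-1],[0,0,0,0,0,0,-1]]'
```

```text
t: 14.52
tool_pos: [0.5336, -0.1912, 0.0448]
tool_rot: [-2.721, 1.57, 0.0]
contact_force: [-2.3, 1.6, -5.0]
opening: 0.011
grip_force: 69.5
t: 14.9
tool_pos: [0.5336, -0.1912, 0.0447]
tool_rot: [2.721, -1.569, -0.001]
contact_force: [-5.5, 3.7, 3.1]
opening: 0.0111
grip_force: 71.0
```

```bash
python3 -m jog '[[0,0,0,0,0,0,-0.5],[0,0,0,0,0,0,0],[0,0,0,0,0,0,1],[0,0,0,0,0,0,1],[0,0,0,0,0,0,1]]'
python3 -m jog '[[0,0,0,0,0,0,1],[0,0,0,0,0,-0.5,1],[0,0,0,0,0,-1,1],[0,0,0,0,0,-1,1],[0,0,0,0,0,-1,1]]'
python3 -m jog '[[0,0,0,-0.2,1,-0.2,1],[0,0,0,-0.2,1,0,1],[0,0,0,-0.2,1,0,1],[0,0,0,-0.1,0.9,0,1],[0,0,0,0,0,0,1]]'
python3 - <<'E'
from h import *
cam('wrist','w5');cam('top','t5');cam('scene','s5')
plan([.533,-.192,.045],-150)
a=load('w5')['img'][:,:,::-1]; b=load('t5')['img'][160:280,340:500,::-1]; c=load('s5')['img'][160:280+20,140:320,::-1]
cv2.imwrite('pics/c5.png',np.vstack([cv2.resize(a,(440,330)) if 0 else cv2.copyMakeBorder(cv2.resize(a,(448,336)),0,0,0,352,cv2.BORDER_CONSTANT), np.hstack([cv2.resize(b,(352,264)),cv2.resize(c,(448,264))])]))
E
```

```text
t: 15.52
tool_pos: [0.5336, -0.1913, 0.0432]
tool_rot: [-2.721, 1.57, -0.0]
contact_force: [0.5, -0.8, 0.4]
opening: 0.0853
grip_force: 0.0
t: 16.15
tool_pos: [0.5337, -0.1914, 0.1504]
tool_rot: [-2.721, 1.57, -0.002]
contact_force: [0.0, 0.9, 0.2]
opening: 0.0853
grip_force: 0.0
t: 16.77
tool_pos: [0.4211, -0.2322, 0.1553]
tool_rot: [2.72, -1.572, 0.003]
contact_force: [0.7, -1.1, -0.9]
opening: 0.0854
grip_force: 0.0
turn tool z shares 0.01
t 16.925 pos [ 0.4224 -0.2317  0.155 ] yaw -149.94 tilt 0.08 F [-0.5  0.4  0.3] open 0.0854 grip 0.0
shift/30mm [ 0.7  -3.85  3.67]
```

View pics/w5.png

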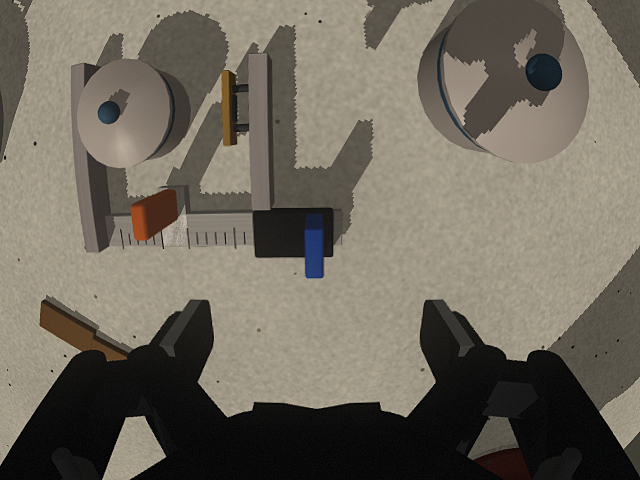

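The picture shows the caliper flat, with the bowl between its open jaws. The blue fin is at (305–323, 213–278), the plate edge at about (229,110), and the bowl knob at (108,113).

Run:
```python
from h import *
W=load('w5'); o=status.get_obs(); t=o['tool_pos']; Rt=R.from_rotvec(o['tool_rot']).as_matrix()
def loc(u,v,z): d=at(W,u,v,z/1e3,True)-t; return (np.r_[d@Rt[:,0],d@Rt[:,1]]*1e3).round(1)
f=240/np.tan(np.radians(W['fovy'])/2); print('cam',ray(W,0,0,True)[0],W['cx'],W['cy'])
for n,a in(('fin LL',(305,278,78)),('fin RR',(323,278,78)),('fin UL',(305,214,78)),('fin UR',(323,214,78)),('carriage L',(254,208,34)),('car R',(333,208,34)),('car bot',(254,257,34)),('arm in',(249,55,34)),('arm out',(269,55,34)),('arm out near',(272,209,34)),('plate face',(223,72,32)),('plate',(228,144,32)),('jaw outer far',(71,66,34)),('jaw outer near',(85,250,34)),('jaw in far',(91,64,34)),('jaw in near',(103,248,34)),('knob',(108,113,73))): print(n,loc(*a))
```

```text
cam [ 0.4568822  -0.29509035  0.29817948] 316.31991870657714 239.1974142790429
fin LL [-19.   -5.4]
fin RR [-19.    6.1]
fin UL [22.9 -4.9]
fin UR [22.8  6. ]
carriage L [ 17.8 -43.6]
car R [17.4 14.1]
car bot [-20.1 -45.5]
arm in [129.3 -45.1]
arm out [128.5 -30.8]
arm out near [ 16.9 -30.3]
plate face [118.3 -64.5]
plate [ 65.1 -61.6]
jaw outer far [ 141.5 -197.4]
jaw outer near [ -15.3 -197.8]
jaw in far [ 139.3 -176.3]
jaw in near [ -13.3 -177.7]
knob [  93.1 -135.9]
```

```bash
python3 -m jog '[[0,0,0,-0.05,0.02,0.7,1],[0,0,0,0,0,0.9,1],[0,0,0,0,0,0.9,1],[0,0,0,0,0,0.7,1],[0,0,0,0,0,0.4,1]]' >/dev/null
python3 -m jog '[[0,0,0,0,0,0.07,1],[0,0,0,0,0,0,0],[0,0,0,0,0,0,-0.6],[0,0,0,0,0,0,-1],[0,0,0,0,0,0,-1]]' 40
python3 -m jog '[[0,0,0,0,0,0,-1],[0,0,0,0,0,0,-1]]'
python3 -c "
from h import *
plan([.4224,-.2317,.155])"
```

```text
t: 18.18
tool_pos: [0.4208, -0.2307, 0.0445]
tool_rot: [-2.721, 1.57, -0.002]
contact_force: [3.9, 2.6, -0.7]
opening: 0.0124
grip_force: 2.3
t: 18.42
tool_pos: [0.4208, -0.2307, 0.0446]
tool_rot: [-2.721, 1.569, -0.001]
contact_force: [0.3, 1.9, 2.6]
opening: 0.0117
grip_force: 42.2
t 18.425 pos [ 0.4208 -0.2307  0.0446] yaw -149.93 tilt 0.05 F [0.3 1.9 2.6] open 0.0117 grip 42.2
shift/30mm [ 0.06 -0.03 -3.68]
```

```bash
python3 -m jog '[[0,0,0,0,-0.1,0,-1],[0,0,0,0,-0.2,0,-1],[0,0,0,0,-0.2,0,-1],[0,0,0,0,-0.2,0,-1],[0,0,0,0,-0.2,0,-1]]'
python3 -m jog '[[0,0,0,0,0,0,-1]]'
python3 - <<'E'
from h import *
cam('wrist','w6');cam('top','t6');cam('scene','s6')
p=status.get_obs()['tool_pos']; print('moved',np.linalg.norm(p[:2]-[.4208,-.2307])*1e3)
for n in('t','s'):
    a,b=load(n+'5')['img'],load(n+'6')['img']
    bx=(360,430,170,260) if n=='t' else (200,290,180,320)
a=load('w6')['img'][:,:,::-1]
cv2.imwrite('pics/c6.png',np.hstack([cv2.resize(a,(448,336)),cv2.resize(load('t6')['img'][160:260,340:445,::-1],(352,336),interpolation=cv2.INTER_CUBIC)]))
E
```

```text
t: 19.05
tool_pos: [0.4432, -0.2177, 0.0446]
tool_rot: [2.72, -1.568, -0.003]
contact_force: [-6.3, -0.9, 5.8]
opening: 0.0112
grip_force: 42.8
t: 19.18
tool_pos: [0.4437, -0.2174, 0.0446]
tool_rot: [2.721, -1.568, -0.001]
contact_force: [-3.9, 0.7, 5.1]
opening: 0.0116
grip_force: 42.6
moved 26.46607762359551
```

View pics/c6.png

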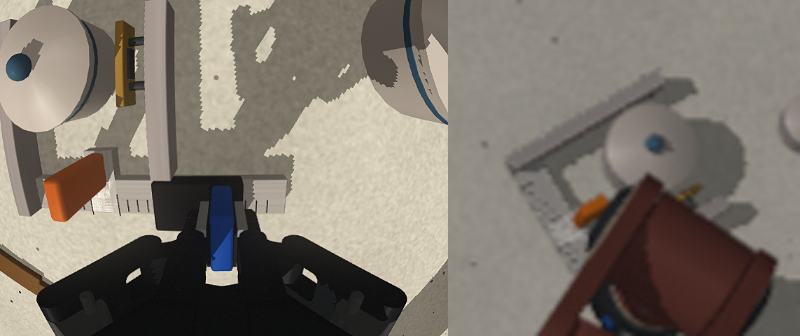

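The plate (c6, 120,65) is a few mm short of the bowl. I'll check numerically whether the caliper body has slipped, using the tab, the knob and the jaw edge.

```bash
cat >> h.py <<'E'
def tpl(a,b,box,pad=10):
    u0,u1,v0,v1=box; A=cv2.cvtColor(a['img'],cv2.COLOR_RGB2HSV)[...,1]; B=cv2.cvtColor(b['img'],cv2.COLOR_RGB2HSV)[...,1]
    k=8; t=cv2.resize(A[v0:v1,u0:u1],None,fx=k,fy=k,interpolation=cv2.INTER_CUBIC); s=cv2.resize(B[v0-pad:v1+pad,u0-pad:u1+pad],None,fx=k,fy=k,interpolation=cv2.INTER_CUBIC)
    r=cv2.matchTemplate(s,t,cv2.TM_CCOEFF_NORMED); _,m,_,l=cv2.minMaxLoc(r); return l[0]/k-pad,l[1]/k-pad,round(m,3)
E
python3 - <<'E'
from h import *
for n in 'st':
    a,b=load(n+'5'),load(n+'6')
    f=240/np.tan(np.radians(a['fovy'])/2); print(n,'mm/px',1600/f)
    b0=np.array([.588,-.2445,.073]); k=proj(a,b0).astype(int)
    M=R.from_euler('z',-150,degrees=True).as_matrix(); g=np.array([.5336,-.1912,.065]); gp=proj(a,g).astype(int)
    org=M@(np.array([-67,95-22,34])/1e3-np.array([.012+.0,0,.0]))+[g[0],g[1],0]; jp=proj(a,org).astype(int)
    for nm,c,w in(('knob',k,6),('grip',gp,9),('jawtip',proj(a,M@np.array([-.0745,.114,0])+[g[0],g[1],.03]).astype(int),9)):
        print(nm,c,tpl(a,b,(c[0]-w,c[0]+w,c[1]-w,c[1]+w)))
W=load('w6'); o=status.get_obs(); t=o['tool_pos']; Rt=R.from_rotvec(o['tool_rot']).as_matrix()
def loc(u,v,z): d=at(W,u,v,z/1e3,True)-t; return (np.r_[d@Rt[:,0],d@Rt[:,1]]*1e3).round(1)
S=640/448
for n,a in(('jaw outer near',(20*S,215*S,34)),('plate face near',(115*S,105*S,32)),('arm outer near',(175*S,178*S,34)),('knob',(18*S,66*S,73)),('bowl R',(102*S,70*S,50))): print(n,loc(*a))
E
```

```text
s mm/px 2.700081299396066
knob [231 272] (0.0, 0.0, 0.999)
grip [253 256] (0.0, -0.125, 0.994)
jawtip [227 302] (0.0, 0.0, 0.902)
t mm/px 3.0438858155117647
knob [400 201] (0.0, 0.0, 0.999)
grip [382 220] (0.0, 0.0, 0.969)
jawtip [400 183] (0.0, -0.125, 0.907)
jaw outer near [ -14.9 -170.1]
plate face near [ 67.1 -66.2]
arm outer near [ 20.  -28.9]
knob [  95.8 -109.5]
bowl R [ 88.2 -65.9]
```

```bash
python3 -m jog '[[0,0,0,0,-0.1,0,-1],[0,0,0,0,-0.1,0,-1],[0,0,0,0,-0.1,0,-1],[0,0,0,0,-0.1,0,-1],[0,0,0,0,-0.1,0,-1]]'
python3 -m jog '[[0,0,0,0,0,0,-1],[0,0,0,0,0,0,-1]]'
cat > m.py <<'E'
import sys; from h import *
n=sys.argv[1]
for c,l in(('wrist','w'),('top','t'),('scene','s')): cam(c,l+n)
p=status.get_obs()['tool_pos']; print('moved',np.linalg.norm(p[:2]-[.4208,-.2307])*1e3)
for k in 'st':
    a,b=load(k+'5'),load(k+n)
    M=R.from_euler('z',-150,degrees=True).as_matrix()
    for nm,P,w in(('knob',[.588,-.2445,.073],6),('grip',[.5336,-.1912,.065],7),('jawtip',M@np.array([-.0745,.114,0])+[.5336,-.1912,.03],9)):
        c=proj(a,P).astype(int); print(k,nm,tpl(a,b,(c[0]-w,c[0]+w,c[1]-w,c[1]+w)))
E
python3 m.py 7
```

```text
t: 19.95
tool_pos: [0.4557, -0.2103, 0.0446]
tool_rot: [2.719, -1.567, -0.004]
contact_force: [-8.2, -0.6, 8.6]
opening: 0.0113
grip_force: 42.8
t: 20.2
tool_pos: [0.4559, -0.2102, 0.0446]
tool_rot: [2.72, -1.568, -0.003]
contact_force: [-6.1, 0.1, 7.0]
opening: 0.0113
grip_force: 42.8
moved 40.6814345880974
s knob (0.75, 1.25, 0.955)
s grip (0.0, -0.5, 0.982)
s jawtip (0.0, 0.25, 0.713)
t knob (-0.75, -1.25, 0.971)
t grip (10.0, -6.75, 0.638)
t jawtip (0.0, -0.5, 0.832)
```

Run:
```python
from h import *
a=load('w7')['img'][:260,:330,::-1]; cv2.imwrite('pics/c7.png',cv2.resize(a,None,fx=2.3,fy=2.3,interpolation=cv2.INTER_CUBIC))
```

```text
(no output)
```

View pics/c7.png

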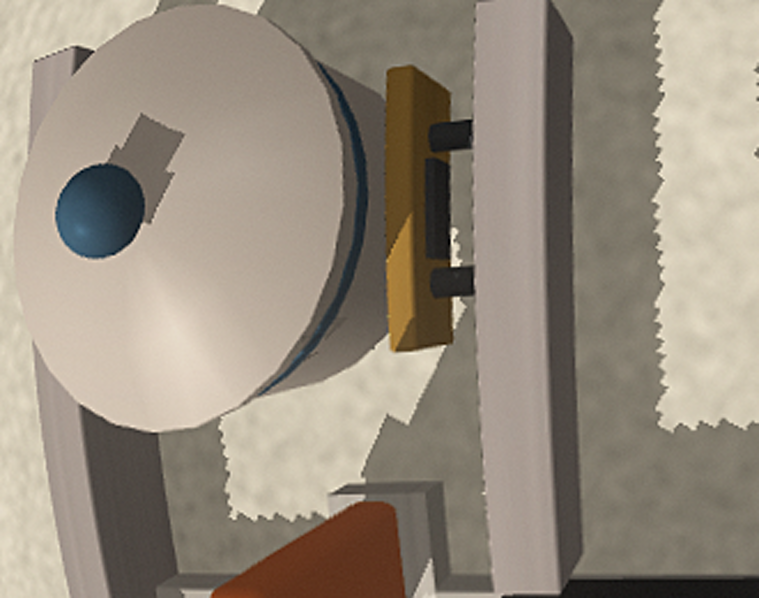

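The plate now touches the bowl (crop: face at 386, back edge 412, arm edge about 476). I'll measure the spring gap and the remaining jaw gap.

Run:
```python
from h import *
W=load('w7'); o=status.get_obs(); t=o['tool_pos']; Rt=R.from_rotvec(o['tool_rot']).as_matrix()
def loc(u,v,z): d=at(W,u/2.3,v/2.3,z/1e3,True)-t; return (np.r_[d@Rt[:,0],d@Rt[:,1]]*1e3).round(1)
for n,a in(('plate face',(387,90,32)),('plate face2',(389,330,32)),('plate back',(411,90,32)),('pb2',(414,300,32)),('arm in',(475,90,34)),('arm in2',(481,330,34)),('arm out',(547,90,34)),('ao2',(549,330,34)),('jaw out near',(32,345,34)),('jaw out far',(33,60,34)),('jaw in top far',(80,46,34)),('jaw in top',(82,410,34)),('jaw in bot',(160,434,4)),('knob',(100,211,70)),('lidL',(16,215,54)),('lidR',(343,215,51)),('bowl R',(386,215,32))): print(n,loc(*a))
```

```text
plate face [116.8 -63.6]
plate face2 [ 69.9 -63.6]
plate back [116.1 -58.7]
pb2 [ 75.2 -58.2]
arm in [114.  -45.4]
arm in2 [ 68.8 -44.5]
arm out [112.8 -31.8]
ao2 [ 68.3 -31.7]
jaw out near [  75.9 -157.9]
jaw out far [ 143.9 -158. ]
jaw in top far [ 142.9 -142. ]
jaw in top [  59.6 -142.7]
jaw in bot [  48.9 -143.1]
knob [  95.6 -102.1]
lidL [ 102.5 -140.7]
lidR [ 90.5 -63.8]
bowl R [ 92.  -63.6]
```

```bash
python3 -m jog '[[0,0,0,0,-0.05,0,-1],[0,0,0,0,-0.05,0,-1],[0,0,0,0,-0.05,0,-1],[0,0,0,0,0,0,-1],[0,0,0,0,0,0,-1]]'; python3 m.py 8 | grep -v jaw
python3 - <<'E'
from h import *
a=load('w8')['img'][:260,:330,::-1]; cv2.imwrite('pics/c8.png',cv2.resize(a,None,fx=2.3,fy=2.3,interpolation=cv2.INTER_CUBIC))
E
```

```text
t: 20.98
tool_pos: [0.4596, -0.208, 0.0446]
tool_rot: [2.72, -1.568, -0.003]
contact_force: [-7.0, -0.7, 7.5]
opening: 0.0112
grip_force: 42.8
moved 45.01290315128362
s knob (1.125, 2.125, 0.948)
s grip (0.0, -0.5, 0.983)
t knob (-1.5, -2.25, 0.97)
t grip (10.0, -10.0, 0.727)
```

View pics/c8.png

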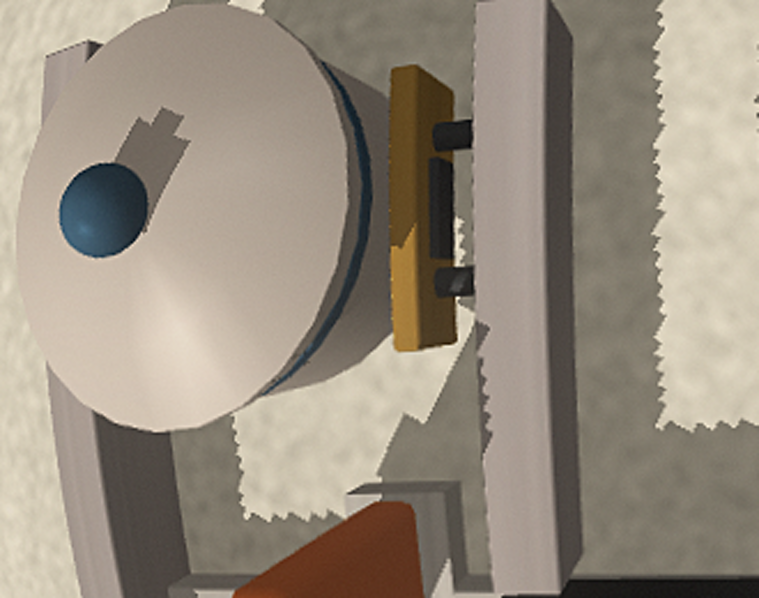

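The bowl now looks to be just touching the fixed jaw: plate-to-jaw distance is about 75.5 mm, with the plate slightly in. I'll push about 3 mm more and measure again.

```bash
python3 -m jog '[[0,0,0,0,-0.05,0,-1],[0,0,0,0,-0.04,0,-1],[0,0,0,0,0,0,-1],[0,0,0,0,0,0,-1],[0,0,0,0,0,0,-1]]'; python3 m.py 9 | grep -v jaw
python3 - <<'E'
from h import *
# brass/arm edges along rows at sub-pixel from saved wrist pics, relative to each picture
for n in '789':
    W=load('w'+n); h=cv2.cvtColor(W['img'],cv2.COLOR_RGB2HSV); out=[]
    for v in range(45,140,5):
        m=np.nonzero((h[v,140:215,1]>120)&(h[v,140:215,0]<30)&(h[v,140:215,2]>60))[0]
        if len(m): out.append((v,m.min()+140,m.max()+140))
    print(n,'brass left/right med',np.median([o[1] for o in out]),np.median([o[2] for o in out]), np.mean([o[1] for o in out]).round(2))
a=load('w5'); 
for n in '789':
    A,B=load('w7'),load('w'+n); print(n,'plate shift px',tpl(A,B,(162,202,25,156),12),'arm',tpl(A,B,(204,252,60,200),6))
E
```

```text
t: 21.75
tool_pos: [0.4619, -0.2067, 0.0446]
tool_rot: [2.719, -1.568, -0.004]
contact_force: [-7.6, -1.1, 7.8]
opening: 0.0118
grip_force: 42.9
moved 47.59296713547314
s knob (1.25, 2.125, 0.949)
s grip (0.0, -0.5, 0.984)
t knob (-1.5, -2.25, 0.968)
t grip (9.25, -10.0, 0.703)
7 brass left/right med 168.0 185.0 168.05
8 brass left/right med 170.0 187.0 169.53
9 brass left/right med 175.0 192.0 175.11
7 plate shift px (0.0, 0.0, 1.0) arm (0.0, 0.0, 0.998)
8 plate shift px (1.75, -0.125, 0.99) arm (0.0, 0.0, 0.683)
9 plate shift px (7.0, -0.75, 0.983) arm (0.125, -0.25, 0.596)
```

Run:
```python
from h import *
A=load('w6')
for n in '79':
    B=load('w'+n); print(n,'plate vs w6',tpl(A,B,(162,202,25,156),14))
W=A; h=cv2.cvtColor(W['img'],cv2.COLOR_RGB2HSV); out=[]
for v in range(45,140,5):
    m=np.nonzero((h[v,140:215,1]>120)&(h[v,140:215,0]<30)&(h[v,140:215,2]>60))[0]
    if len(m): out.append((m.min()+140,m.max()+140))
print('w6 brass',np.mean(out,0),np.median(out,0))
```

```text
7 plate vs w6 (3.375, -0.5, 0.984)
9 plate vs w6 (10.375, -1.125, 0.975)
w6 brass [164.31578947 184.26315789] [164. 182.]
```

Relative to the unpressed picture (w6), the plate has gone in about 5 mm and the bowl has stopped moving against the fixed jaw. One more 0.9 mm nudge, then release and clear.

```bash
python3 -m jog '[[0,0,0,0,-0.03,0,-1],[0,0,0,0,0,0,-1],[0,0,0,0,0,0,-1],[0,0,0,0,0,0,-1]]'; python3 m.py 10 | head -3
python3 - <<'E'
from h import *
print(tpl(load('w6'),load('w10'),(162,202,25,156),16))
E
python3 -m jog '[[0,0,0,0,0.03,0,-0.7],[0,0,0,0,0,0,-0.5],[0,0,0,0,0,0,0],[0,0,0,0,0,0,1],[0,0,0,0,0,0,1]]'
python3 -m jog '[[0,0,0,0,0,0,1],[0,0,0,0,0,-0.4,1],[0,0,0,0,0,-0.8,1],[0,0,0,0,0,-1,1],[0,0,0,0,0,-1,1]]'
python3 -m jog '[[0,0,0,0,0,-1,1],[0,0,0,0,0,-0.5,1],[0,0,0,-0.5,0.5,0,1],[0,0,0,-0.5,0.5,0,1],[0,0,0,0,0,0,1]]'
python3 - <<'E'
from h import *
cam('wrist','w11');cam('top','t11');cam('scene','s11')
a=load('w11')['img'][:,:,::-1]; cv2.imwrite('pics/c11.png',cv2.resize(a[:330,:440],(800,600),interpolation=cv2.INTER_CUBIC))
plan([.4,-.3,.2])
E
```

```text
t: 22.4
tool_pos: [0.4626, -0.2063, 0.0446]
tool_rot: [2.719, -1.568, -0.004]
contact_force: [-6.6, -0.2, 7.8]
opening: 0.0115
grip_force: 42.9
moved 48.38866944542916
s knob (1.25, 2.125, 0.948)
s grip (0.0, -0.5, 0.983)
(12.0, -1.25, 0.973)
t: 23.18
tool_pos: [0.463, -0.206, 0.044]
tool_rot: [-2.721, 1.569, 0.0]
contact_force: [-0.3, 1.6, -0.1]
opening: 0.0747
grip_force: 0.0
t: 23.8
tool_pos: [0.4631, -0.2061, 0.1419]
tool_rot: [2.721, -1.57, 0.001]
contact_force: [0.9, -0.4, 0.5]
opening: 0.0856
grip_force: 0.0
t: 24.42
tool_pos: [0.4213, -0.1947, 0.1848]
tool_rot: [-2.721, 1.57, 0.0]
contact_force: [-0.1, -0.4, -0.0]
opening: 0.0854
grip_force: 0.0
t 24.575 pos [ 0.4224 -0.1952  0.1851] yaw -149.95 tilt 0.02 F [-0.2 -0.4 -0.4] open 0.0856 grip 0.0
shift/30mm [ 2.65  2.4  -0.5 ]
```

View pics/c11.png

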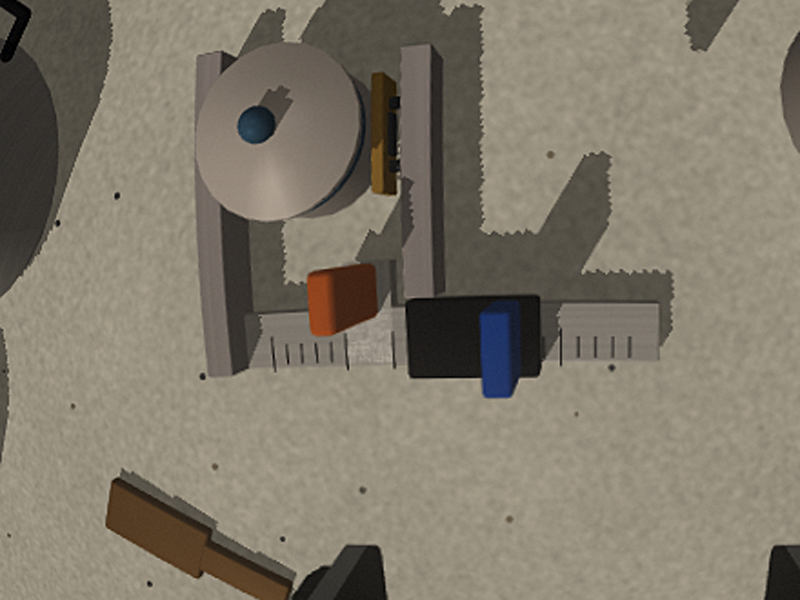

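The caliper lies flat and closed on the bowl, which stands upright. The plate face is at 371 and the arm edge at 402, with the 14 mm arm about 30 px wide. That puts the face roughly 14.4 mm from the arm, so the plate is in about 5.6 mm. The gripper is clear.

```bash
python3 -c "
from h import *
print(finish_job())"
```

```text
the job is handed in; nothing more can be done
None
```

The caliper lies flat, released and closed on the middle-sized sugar bowl; by camera the bowl touches both jaws, the brass plate is in about 5.6 of 12 mm, and the bowl moved roughly 8 mm; handed in at about 24.6 s, no verdict returned.

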